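Draw the retaining clip off the thread winder's cam shaft with a hooked pick

TASK

On the thread winder, turn the cam by its brass hub until the red-marked high point bears squarely on the sprung roller, which brings the clip's closed end round to face you, clear of the reel. Then take the hooked pick from its tray, hook it into the clip's eye and pry the clip out of its shaft groove, closed end first, without turning the cam away and without putting fingers on the clip. Let the clip lie on the winder or the bench, clear of the cam shaft, put the pick back in its tray, and leave everything else on the bench where it is.

Things in the scene. Friction and masses are not known exactly. Their poses are not given: they have to be found in the camera images.
- winder: Bench thread winder, fixed, white housing 220 deep (x) x 260 wide (y), front edge 50 high, back edge 177. Origin: centre of its underside; x points from its low front to its high back. Its aluminium deck slopes up 30 degrees towards its back. A ledge 12 tall runs along the deck's front edge.
- deck (a point): Where the cam shaft's axis meets the deck: x = -10, y = 0, z = 108 in the winder's frame; same axes as the winder. In these notes u is the up-slope direction in the deck (winder x tilted up 30 degrees), v is the winder's y, n is the deck normal (winder z leaned 30 degrees to the front). The shaft stands along n.
- reel (a point): Centre of the red reel on the winder's right side, a neighbour to keep clear of: 46 in diameter, along u, 34 above the deck; with its spindle it takes u -12 to 50. Behind it a grey bearing block (52 wide, 60 tall, u 78 to 122). On the left: tension post at u -12, v 84 (35 tall, radius 14), wire mast at u 112, v 108 (98 tall).
- cam (a joint): Turn of the cam in rad about the deck normal n, counter-clockwise positive seen from above the deck; 0 = red high point exactly on the roller, up the slope. It turns freely both ways, starts at 0.8 to 1.3, and friction (about 0.14 N m) keeps it where it is left.
- cam_hub (a point): Centre of the brass hub by which the cam is turned, on the shaft axis, 23 above the deck along n. Turns with the cam: z along n, x towards the red high point. 38 across its two outer flats (facing +y and -y); their cheeks span x -14 to +8, 13 to 38 above the deck, and stand either side of the clip. Fingers on the flats must stay above the cam disc and the follower (tops 13).
- cam_high (a point): The red-marked high point on the rim of the steel cam disc, 8 above the deck, 30 from the shaft axis; same axes as cam_hub. The disc is 48 in diameter, 10 thick, top 13 above the deck, set 6 off the axis.
- roller (a point): Axis of the sprung follower's brass roller, 10 in diameter, 8 above the deck, straight up the slope (u) from the shaft; behind it a steel block from u 60 to 116, 16 tall. Its x is u, its z is n.
- follower (a joint): How far the sprung roller is pushed back up the slope, m: 0 = on its front stop, not touched by the cam; about 0.004 with the high point on it.
- groove (a point): Where the seated clip has its centre, in the shaft groove on the axis, 34.5 above the deck; same axes as cam_hub. Groove: 12 in diameter, 4.5 wide, between the hub below and the shaft end above (17 in diameter, 5 thick, top 42.5 above the deck).
- clip_centre (a point): Centre of the dark spring-steel clip, a loose horseshoe 3 thick, 24 wide (y), 33 long. Seated, it is at groove, z along n; it is carried round with the cam but may sit up to 0.3 rad askew of it. Open end with two sprung jaws towards its +x, closed end (bar x -18 to -22) towards -x. It comes off only when pulled in its own -x, level with the deck: the jaws give at about 10 N and let go after some 6 mm.
- clip_eye (a point): Middle of the clip's eye, the opening between shaft end and closed bar, 13.5 from the clip's centre towards its -x; same axes. Free for the hook: 9.5 along x (-8.5 to -18), 12 wide, open 20 deep below the clip down to the cam disc.
- pick_grip (a point): Centre of the pick's orange handle, 90 long (x), 14 x 14, loose, 70 g; x to the hook, z up in the rest. A shaft 5 thick runs on to x = 100, where the hook, 3.6 thick, bends down (-z) to 16 below the axis. At rest the axis is level, 28 above the bench, in two saddles (19 wide, cheeks to 32 high) 31 to 41 before and behind this point; between them it is free to grip.
- pick_tip (a point): Tip of the pick's hook, at x = 100, z = -16 from pick_grip; same axes.
- tray_rest (a point): Where the pick's grip point lies at rest in the blue tool tray (fixed, 205 x 120, walls 20 high, 4 thick), 28 above the bench; x along the rest to the hook end, z up. The tray's centre is 22 further along x. The pick may finally lie anywhere inside the tray.
- cone_a: Blue thread cone, standing, 72 wide, 150 tall; origin at the centre of its underside. A bystander: leave it.
- cone_b: Maroon thread cone, 72 wide, 135 tall; a bystander.
- cone_c: Orange thread cone, 72 wide, 125 tall; a bystander.
- buttons: Glass button jar, 60 wide, 75 tall; a bystander.
- pliers: Small pliers with one red and one blue handle, lying, about 145 long, 14 high; a bystander.
- hoop_clamp: Small wooden clamp with a brass screw, 60 x 22, 32 tall; a bystander.
- pick: The pick as a whole; its origin is pick_grip.
- clip: The clip as a whole; its origin is clip_centre.

How it is judged (in metres and radians):
On the way, in this order (a step that is already met when the one before it is completed fails the run):
1. The cam's high point is brought to the roller (within 0.17 rad) with the clip still in its groove (value of joint cam between -0.17 and 0.17 rad and value of joint follower above 0.003 m and distance between clip_centre and groove below 0.004 m), for 0.3 s.
2. The pick's hook pulls on the clip and starts it out of the groove, the cam still at its high point (contact force between pick and clip above 2 N and distance between clip_centre and groove above 0.002 m and value of joint cam between -0.25 and 0.25 rad).
3. The clip is off the shaft (distance between clip_centre and groove above 0.02 m), for 0.1 s.
At the end, for the whole second after the job is handed in: The cam is within 0.25 rad of its high point, the clip lies at rest off the shaft (its centre more than 25 mm from the groove) on the winder or the bench, not on the floor, and the pick lies at rest inside its tray, released (value of joint cam between -0.25 and 0.25 rad and distance between clip_centre and groove above 0.025 m and height (world z) of clip_centre above -0.01 m and linear speed of each of clip, pick below 0.02 m/s and x of pick_grip in the frame of tray_rest between -0.045 and 0.09 m and y of pick_grip in the frame of tray_rest between -0.055 and 0.055 m and z of each of pick_grip, pick_tip in the frame of tray_rest below 0.02 m and x of pick_tip in the frame of tray_rest between -0.08 and 0.125 m and y of pick_tip in the frame of tray_rest between -0.06 and 0.06 m); the robot touches nothing.
It fails at once if The fingers press on the clip with more than 2 N (contact force between the fingers and clip above 2 N).
It fails at once if A bystander is moved more than 25 mm (distance of any of cone_a, cone_b, cone_c, buttons, pliers, hoop_clamp from where it was at the start of the episode above 0.025 m).
It also fails if it takes over 61 s, if anything falls off the work surface, if the arm or the gripper's body presses on something with over 40 N, if the wrist force passes 120 N, or if a joint passes its speed limit or range.

ROBOT

A 7-joint arm with a two-finger parallel gripper is mounted at the origin on the work surface. World frame = base frame: x ahead of the robot, y to its left, z up, the work surface at z = 0. Lengths are in m, angles in degrees, forces in N, time in s.
With the tool pointing down it reaches from about 0.425 to 1.025 m from the base axis. Payload 3.6 kg.
Tool frame: the origin (TCP) lies midway between the tips of the shut fingers; the grasp point (between the pads) lies 19 mm behind it; z points along the fingers, y is the direction in which the jaws open and shut (so a half turn about z gives the same grasp; the last joint's range is limited). The gripper opens to 85 mm and grips with 20 to 120 N. Pads are 22 mm wide; open, the fingers measure 114 mm over their backs; the gripper's body (76 mm by 85 mm) begins 54 mm behind the grasp point. The pads swing forward as they close: fully open they stand 13 mm farther back than shut.
Start: joints at [60.648, 33.873, 2.773, 92.16, -1.908, 54.013, -1.931], TCP at [0.295, -0.662, 0.231] pointing down, gripper open.
Joint ranges: [-153.93, 153.93], [-27.13, 128.08], [-72.61, 78.16], [10.71, 143.7], [-87.88, 267.88], [4.46, 118.87], [-176.78, 176.78]. Speed limits (degrees/s): [147.25, 147.25, 180, 180, 180, 180, 180].

INTERFACE

Orientations are given as a 3x3 rotation matrix whose columns are the frame's x, y, z axes.
In Python, from workcell import arm gives the robot as it stands. Calls block until the motion is done:
- arm.movep(position, orientation): joint-space move of the TCP to a pose.
- arm.move_linear(position, feed=0.15, rot=None, force_limit=None): straight line of the TCP; rot=None keeps the orientation; feed is the mean speed in m/s. With force_limit (N) it stops when the force on the tool has changed by that much, and returns True; else False.
- arm.movej(angles): joint-space move.
- arm.grip(opening, effort=None): opening from 0.0 (shut) to 1.0 (fully open); effort is the grip in N (None keeps the last); returns when the fingers have stopped.
- arm.sleep(seconds).
- arm.ik(position, orientation): joint angles nearest the present ones, or None.
- arm.camera(name): name is "side" or "top"; returns a dict with "pixels" (480x640x3 uint8, red, green, blue), "K" (3x3 intrinsics, pixels), "k1" (the pictures are not rectified: a ray, as slopes to the right and down, at radius r is drawn at 1 + k1 r^2 times it, then the intrinsics apply), "eye" and "attitude" of the camera in the world. Camera axes: x right, y down, z forward; pixel columns grow to the right and rows downward; lengths in m; the calibration is good to about 2 mm. A picture is of the moment at which its call begins. There is no depth.
A pose or a line that the arm cannot do raises arm.Unreachable and nothing moves.
- arm.job_done(): hands the job in, once; it reports no verdict.
Trained networks look in a picture, given as the dict that the camera call returned (one of the last four; its "shot" number tells which), for a name from the list of things; names that differ only in an ending like _2 or _b are one class to them, and where a whole thing is asked for, a point or a joint stands for the part that bears it (a point fixed in the world has none). Each returns a list of dicts, best first, with "score" (0 to 1); they miss things now and then, are a little off and sometimes report something else, mostly with a low value. They report only what shows in the picture. A call takes as long as a camera call.
- arm.masks_of(query, picture): "mask" (480x640 bool, what is visible of it) and "xy" ([column, row] in pixels, amid what is visible of it).
- arm.mark_of(query, picture): "xy" ([column, row] in pixels: a listed point, or the origin of a listed thing).
Readings, each from a call of its own:
- arm.read_clock(): time.
- arm.read_q(): joint angles.
- arm.read_joint_velocities(): joint speeds.
- arm.read_joint_torque(): joint torques, N m.
- arm.read_tool_pos(): TCP position.
- arm.read_eef_rot(): TCP orientation.
- arm.read_wrist_force(): force on the tool from outside, world axes, zero at the start.
- arm.read_torque(): the same for the moment, N m.
- arm.read_opening(): opening from 0.0 (shut) to 1.0 (fully open).
Only numpy, scipy, OpenCV 4.12 (cv2) and the standard library are available. Lean on these libraries where they do the work, as an engineer would, in place of code of your own. Each camera call takes 0.05 s, during which the arm holds its last target. There are 200 camera calls.

## Working session

There is one attempt and no reset: what is moved stays moved. The work goes in short steps, each a Python script; the robot and the scene stay as the last script left them, time stands still between calls to the robot, and variables do not carry over. Pictures are saved under pics/ and viewed, about 8 in all and at most 12, crops included, and the job is handed in when it is done.

```bash
mkdir -p pics; ls; cat > h.py <<'E'
import numpy as np, cv2
from workcell import arm
def ray(p,xy):
    K=p["K"];d=np.array([[p["k1"],0,0,0]],float)
    u=np.array([(xy[0]-K[0][2])/K[0][0],(xy[1]-K[1][2])/K[1][1]])
    s=u.copy()
    for _ in range(30): s=u/(1+p["k1"]*(s@s))
    return np.array(p["eye"]),np.array(p["attitude"])@np.array([s[0],s[1],1.])
def proj(p,X):
    c=np.array(p["attitude"]).T@(np.array(X)-np.array(p["eye"]));s=c[:2]/c[2];s=s*(1+p["k1"]*(s@s))
    K=np.array(p["K"]);return np.array([K[0,0]*s[0]+K[0,2],K[1,1]*s[1]+K[1,2]])
def atz(p,xy,z):
    o,d=ray(p,xy);return o+d*(z-o[2])/d[2]
def tri(rs):
    A=np.zeros((3,3));b=np.zeros(3)
    for o,d in rs:
        d=d/np.linalg.norm(d);M=np.eye(3)-np.outer(d,d);A+=M;b+=M@o
    X=np.linalg.solve(A,b);return X,[np.linalg.norm((np.eye(3)-np.outer(d,d)/(d@d))@(X-o)) for o,d in rs]
def save(p,f): cv2.imwrite("pics/"+f,cv2.cvtColor(p["pixels"],cv2.COLOR_RGB2BGR))
E
python3 - <<'E'
from h import *
np.set_printoptions(precision=4,suppress=True)
P={n:arm.camera(n) for n in("side","top")}
for n,p in P.items():
    save(p,n+"0.png");print(n,p["eye"],np.array(p["attitude"]).tolist(),p["K"][0][0],p["k1"])
for q in "winder deck reel cam_hub cam_high roller groove clip_centre clip_eye pick_grip pick_tip tray_rest cone_a cone_b cone_c buttons pliers hoop_clamp".split():
    r={n:arm.mark_of(q,p) for n,p in P.items()}
    print(q,{n:[(np.round(d["xy"],1).tolist(),round(d["score"],2)) for d in v[:2]] for n,v in r.items()},end=" ")
    if all(r.values()):
        X,e=tri([ray(P[n],r[n][0]["xy"]) for n in P]);print(X,e[0])
    else: print()
print(arm.read_clock())
E
```

```text
pics
side [ 0.5381 -0.6575  0.7912] [[0.9994301701526661, -0.029726650795007494, 0.01598940965528814], [-0.03261261711863747, -0.7282725939200092, 0.6845111000923907], [-0.008703573592846611, -0.6846425017317677, -0.7288270663395953]] 476.35580927899764 -0.0014052734036486278
top [0.4283 0.0149 1.2138] [[-0.024226182540008613, -0.9934205543268132, 0.11193165021809288], [-0.9995794682401917, 0.02228592428236146, -0.018553281422336334], [0.015936710833598537, -0.1123340545867021, -0.9935426923026096]] 544.4130409447262 -0.1457526016427862
winder {'side': [([366.9, 266.9], 0.84)], 'top': [([318.8, 207.9], 0.57)]} [ 0.6651 -0.0209  0.0081] 0.00562347055260838
deck {'side': [([365.4, 233.5], 0.96), ([242.1, 264.4], 0.47)], 'top': [([323.0, 199.8], 0.73), ([176.7, 218.7], 0.53)]} [ 0.6568 -0.0267  0.1185] 0.0018200900237981803
reel {'side': [([387.9, 251.8], 0.92)], 'top': [([360.6, 182.2], 0.95), ([322.6, 205.1], 0.67)]} [ 0.6857 -0.1021  0.1491] 0.002505572759273912
cam_hub {'side': [([323.8, 150.4], 0.67)], 'top': [([319.3, 201.4], 0.94)]} [ 0.5936 -0.0145  0.3151] 0.01776606269482349
c
[... 1421 characters left out ...]
3.4, 216.0], 0.74), ([480.8, 224.8], 0.66)]} [ 0.5644 -0.1896  0.4408] 0.003237735241038445
cone_c {'side': [([325.2, 150.3], 0.84), ([362.3, 402.5], 0.79)], 'top': [([443.4, 216.0], 0.74), ([480.8, 224.8], 0.66)]} [ 0.5644 -0.1896  0.4408] 0.003237735241038445
buttons {'side': [([346.7, 169.4], 0.68)], 'top': [([175.9, 220.3], 0.86), ([321.8, 205.8], 0.65)]} [0.6468 0.3021 0.01  ] 0.008290289721321066
pliers {'side': [([244.1, 259.7], 0.91)], 'top': [([305.5, 319.4], 0.71)]} [0.4097 0.0143 0.0039] 0.001245335875354707
hoop_clamp {'side': [([236.1, 336.9], 0.81), ([357.7, 457.4], 0.51)], 'top': [([327.2, 210.9], 0.6), ([390.0, 320.9], 0.49)]} [ 0.5256 -0.1045  0.0129] 0.14002923068167214
1.9
```

```bash
python3 - <<'E'
import cv2,numpy as np
s=cv2.imread("pics/side0.png");t=cv2.imread("pics/top0.png")
a=cv2.resize(s[190:300,300:450],None,fx=4,fy=4,interpolation=cv2.INTER_CUBIC)
b=cv2.resize(t[150:250,260:400],None,fx=4,fy=4,interpolation=cv2.INTER_CUBIC)
cv2.imwrite("pics/a.png",a);cv2.imwrite("pics/b.png",np.hstack([cv2.resize(s,(400,300)),cv2.resize(t,(400,300))]))
cv2.imwrite("pics/c.png",b)
E
```

```text
(no output)
```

View pics/b.png

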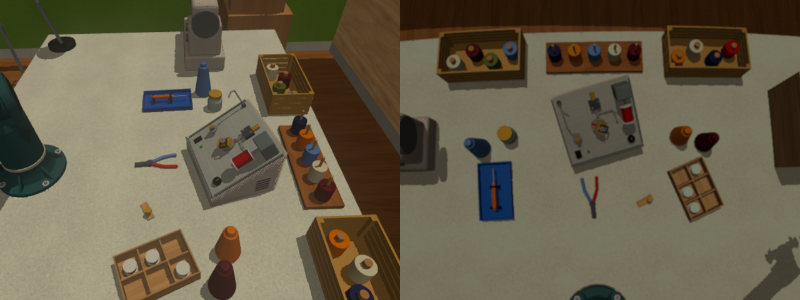

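View pics/a.png

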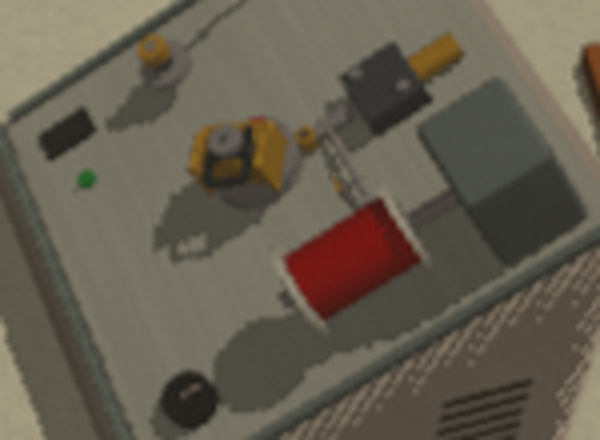

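View pics/c.png

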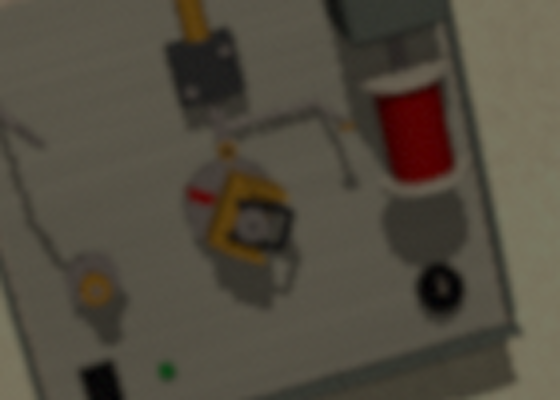

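Overview: the winder is in the middle, yawed slightly left. The pick is in the blue tray with its hook pointing away from the robot. The hub, red mark, roller and tension post are clear in the crops. I'll fit the winder pose (x, y, yaw) to these features.

```bash
cat >> h.py <<'E'
from scipy.optimize import least_squares
def frame(w):
    c,s=np.cos(w[2]),np.sin(w[2]);R=np.array([[c,-s,0],[s,c,0],[0,0,1.]])
    k,h=np.cos(np.pi/6),.5
    B=R@np.array([[k,0,-h],[0,1,0],[h,0,k]])   # columns u v n
    return R,B,R@np.array([-.010,0,.108])+np.array([w[0],w[1],0])
E
python3 - <<'E'
from h import *
np.set_printoptions(precision=4,suppress=True)
P={n:arm.camera(n) for n in("side","top")}
pts=[((.0315,0,.013),(376.5,224.25),(317,187.5)),((0,0,.0425),(357,224.5),(323.25,206)),((-.012,.084,.035),(338.25,202),(284,222.5))]
def res(w):
    R,B,o=frame(w);r=[]
    for m,a,b in pts:
        X=o+B@np.array(m);r+=list(proj(P["side"],X)-a)+list(proj(P["top"],X)-b)
    return np.array(r)
s=least_squares(res,[.665,-.02,.25],loss="soft_l1");print("w",s.x,"res",s.fun.reshape(-1,4))
R,B,o=frame(s.x);print("deck",o)
def r2(a):
    X=o+B@np.array([.03*np.cos(a[0]),.03*np.sin(a[0]),.013]);return np.r_[proj(P["side"],X)-(364.5,220.5),proj(P["top"],X)-(310.25,199)]
c=least_squares(r2,[1.]);print("cam",c.x,c.fun)
X,_=tri([ray(P["side"],(387.9,251.8)),ray(P["top"],(360.6,182.2))]);print("reel uvn",B.T@(X-o))
for q,z in(("pick_grip",.028),("pick_tip",.012),("tray_rest",.028)):
    print(q,[atz(P[n],arm.mark_of(q,P[n])[0]["xy"],z) for n in P])
# overlay
ims=[]
for n in P:
    im=P[n]["pixels"][:,:,::-1].copy();im=cv2.resize(im,None,fx=4,fy=4)
    for m in [p[0] for p in pts]+[(.03*np.cos(c.x[0]),.03*np.sin(c.x[0]),.013)]:
        cv2.drawMarker(im,tuple(int(4*v+2) for v in proj(P[n],o+B@np.array(m))),(0,255,0),0,12,1)
    C=[(-.11,-.13,.05),(-.11,.13,.05),(.11,.13,.177),(.11,-.13,.177)]
    q=np.array([proj(P[n],R@np.array(m)+[s.x[0],s.x[1],0])*4+2 for m in C]).astype(int)
    cv2.polylines(im,[q],True,(255,255,0),1)
    x0,y0=(240,140) if n=="side" else (225,100)
    ims.append(cv2.resize(im[y0*4:y0*4+720,x0*4:x0*4+800],(400,360)))
cv2.imwrite("pics/ov.png",np.hstack(ims))
# pick crop from top
E
```

```text
w [ 0.6685 -0.0183  0.2712] res [[-0.6293 -1.044   0.3648 -0.8435]
 [-1.1795 -0.0746  0.3666 -0.764 ]
 [-0.7904 -0.6452  0.4636 -1.1074]]
deck [ 0.6589 -0.021   0.108 ]
cam [1.0383] [-0.7095 -1.7106 -3.1019 -1.3813]
reel uvn [ 0.0241 -0.0853  0.0335]
pick_grip [array([0.4344, 0.3449, 0.028 ]), array([0.426 , 0.3498, 0.028 ])]
pick_tip [array([0.5247, 0.3584, 0.012 ]), array([0.5312, 0.3573, 0.012 ])]
tray_rest [array([0.4265, 0.3469, 0.028 ]), array([0.4256, 0.3538, 0.028 ])]
```

View pics/ov.png

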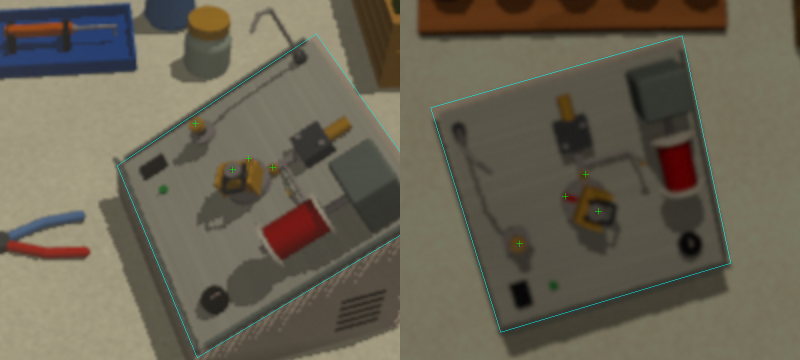

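The fit is good: the outlines match in both views and residuals are about 1 px. The cam is at about 1.04 rad. Next, grip the hub.

```bash
cat >> h.py <<'E'
R,B,O=frame([0.6685,-0.0183,0.2712])
u,v,n=B.T
def W(a,b,c): return O+B@np.array([a,b,c])
def hubrot(a,sg):  # tool z=-n, tool y = sg*hub y
    y=sg*(-np.sin(a)*u+np.cos(a)*v); z=-n
    return np.column_stack([np.cross(y,z),y,z])
E
python3 - <<'E'
from h import *
np.set_printoptions(precision=1,suppress=True)
for sg in(1,-1):
    for a in(1.05,.5,0):
        for h in (.017,.19): print(sg,a,h,arm.ik(W(0,0,h),hubrot(a,sg)))
E
```

```text
1 1.05 0.017 [ 44.1  47.  -61.1 124.4 101.3  30.4  76.2]
1 1.05 0.19 [  -0.1   12.6    7.   129.1  -50.9   15.9 -141.3]
1 0.5 0.017 [ 44.1  47.  -61.1 124.4 101.3  30.4  44.6]
1 0.5 0.19 [  -6.7   12.8   14.8  129.3  -55.7   17.4 -168.1]
1 0 0.017 [ 44.1  47.  -61.1 124.4 101.3  30.4  16. ]
1 0 0.19 [ 46.9  18.1 -49.8 127.4  23.6  12.6  85.8]
-1 1.05 0.017 [  44.1   47.   -61.1  124.4  101.3   30.4 -103.8]
-1 1.05 0.19 [ 31.3  14.5 -30.2 127.9 -11.7  11.3   0.4]
-1 0.5 0.017 [  44.1   47.   -61.1  124.4  101.3   30.4 -135.4]
-1 0.5 0.19 [ 26.8  13.9 -24.8 128.  -19.8  11.5 -23.2]
-1 0 0.017 [ 23.5  34.8 -28.7 125.2 130.9   8.7 159.4]
-1 0 0.19 [ 22.7  13.4 -19.9 128.2 -26.5  12.  -45.4]
```

```bash
python3 - <<'E'
from h import *
np.set_printoptions(precision=1,suppress=True)
for sg in(1,-1):
    for a in(1.05,):
        for h in (.017,.04,.06,.08,.1,.13): print(sg,a,h,W(0,0,h).round(3),arm.ik(W(0,0,h),hubrot(a,sg)))
E
```

```text
1 1.05 0.017 [ 0.7 -0.   0.1] [ 44.1  47.  -61.1 124.4 101.3  30.4  76.2]
1 1.05 0.04 [ 0.6 -0.   0.1] [ 45.1  43.8 -61.1 125.2  97.8  28.2  78.3]
1 1.05 0.06 [ 0.6 -0.   0.2] [ 46.1  41.  -61.1 125.8  94.2  26.3  80.8]
1 1.05 0.08 [ 0.6 -0.   0.2] [ 40.6  33.2 -50.3 126.5  89.8  16.2  82.4]
1 1.05 0.1 [ 0.6 -0.   0.2] [  10.1   23.    -8.1  128.1  -84.6    6.3 -107.9]
1 1.05 0.13 [ 0.6 -0.   0.2] [   4.2   19.4    0.3  128.7  -71.6   10.5 -121.1]
-1 1.05 0.017 [ 0.7 -0.   0.1] [  44.1   47.   -61.1  124.4  101.3   30.4 -103.8]
-1 1.05 0.04 [ 0.6 -0.   0.1] [  45.1   43.8  -61.1  125.2   97.8   28.2 -101.7]
-1 1.05 0.06 [ 0.6 -0.   0.2] [ 46.1  41.  -61.1 125.8  94.2  26.3 -99.2]
-1 1.05 0.08 [ 0.6 -0.   0.2] [ 47.1  38.2 -61.2 126.2  89.9  24.4 -95.9]
-1 1.05 0.1 [ 0.6 -0.   0.2] [  9.8  23.   -7.6 128.1 -84.9   6.4  72.4]
-1 1.05 0.13 [ 0.6 -0.   0.2] [ 21.7  20.6 -21.6 128.  -23.7   4.5  12.1]
```

```bash
python3 - <<'E'
from h import *
np.set_printoptions(precision=3,suppress=True)
print(arm.read_opening())
Rt=hubrot(1.05,1)
# less tilted variant: rotate about v by +30deg toward vertical
from scipy.spatial.transform import Rotation as S
Rd=S.from_rotvec(v*np.radians(25)).as_matrix()@Rt
print(Rd[:,2])
if Rd[2,2]>Rt[2,2]: Rd=S.from_rotvec(-v*np.radians(25)).as_matrix()@Rt
p=W(0,0,.085)+[0,0,.10]
print(p,arm.ik(p,Rd))
arm.movep(p,Rd);arm.grip(.75)
print(arm.read_tool_pos(),arm.read_q(),arm.read_clock())
for h in (.085,.06,.017): print(arm.ik(W(0,0,h),Rt),arm.ik(W(0,0,h),hubrot(1.05,-1)))
E
```

```text
0.9995375457724318
[ 0.084  0.023 -0.996]
[ 0.618 -0.032  0.282] [ 41.252  32.749 -61.262 105.123  34.236  57.156 132.486]
[ 0.618 -0.033  0.282] [ 41.263  32.754 -61.251 105.122  34.235  57.154 132.486] 5.1583
[ 40.91   32.6   -50.441 126.583  88.042  15.901  83.951] [-40.501  44.46   67.903 129.731 261.466  52.295  79.221]
[ 29.333  31.128 -35.052 126.397 104.081   8.451  66.447] [  9.384  27.575  -8.312 127.175 239.698   6.145 107.775]
[ 44.13   47.009 -61.066 124.399 101.251  30.399  76.16 ] [  8.35   32.383  -8.141 125.824 214.915   8.044 132.449]
```

```bash
python3 - <<'E'
from h import *
np.set_printoptions(precision=3,suppress=True)
q0=np.array(arm.read_q());q1=np.array([47.1,38.2,-61.2,126.2,89.9,24.4,84.1])
for t in(.35,.7,1):
    arm.movej(q0+t*(q1-q0));X=np.array(arm.read_tool_pos());m=B.T@(X-O);print(X,m,arm.read_clock())
    if m[2]<.06: break
else:
    try: print(arm.move_linear(W(0,0,.08),rot=hubrot(1.05,1)));print(arm.move_linear(W(0,0,.017),feed=.08,force_limit=15))
    except arm.Unreachable as e: print("UNR",e)
print(arm.read_q(),B.T@(np.array(arm.read_tool_pos())-O),arm.read_clock(),arm.read_wrist_force())
for n_ in("side","top"):
    p=arm.camera(n_);save(p,n_+"1.png")
s=cv2.imread("pics/side1.png");t=cv2.imread("pics/top1.png")
f=lambda i:cv2.resize(i,(400,400),interpolation=cv2.INTER_CUBIC)
cv2.imwrite("pics/d.png",np.hstack([f(s[160:290,290:420]),f(t[140:270,250:380])]))
E
```

```text
[ 0.64  -0.069  0.235] [ 0.036 -0.041  0.126] 5.575
[ 0.645 -0.064  0.203] [ 0.026 -0.038  0.095] 5.9917
[ 0.623 -0.031  0.179] [ 0.003 -0.     0.08 ] 6.375
False
False
[ 43.075  45.818 -59.081 124.446 101.678  28.617  75.172] [0.    0.    0.017] 7.5583 [-0.473 -0.027 -0.242]
```

View pics/d.png

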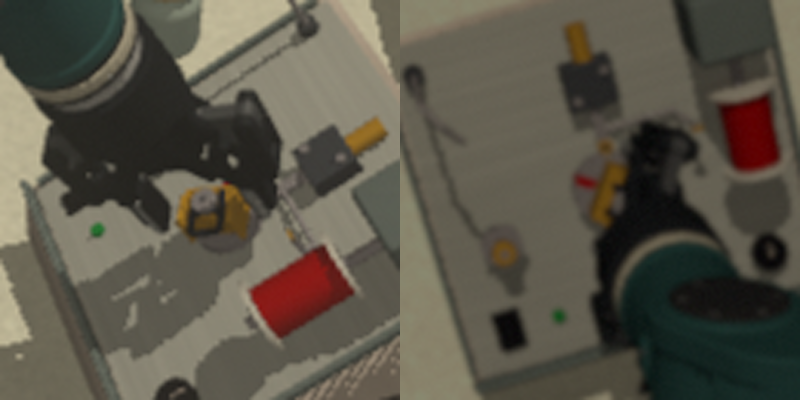

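The fingers straddle the hub on its flats. Now grip and turn.

```bash
python3 - <<'E'
from h import *
np.set_printoptions(precision=3,suppress=True)
arm.grip(0,35);print(arm.read_opening()*85,arm.read_wrist_force())
q=np.array(arm.read_q());r=np.array(arm.ik(W(0,0,.017),hubrot(0,1)));print(q,r)
for t in(.33,.67,1):
    arm.movej(np.r_[q[:6],q[6]-np.degrees(1.05)*t]);print(arm.read_wrist_force(),arm.read_torque(),arm.read_opening()*85)
arm.sleep(.4)
R_=np.array(arm.read_eef_rot());print("ang err",R_-hubrot(0,1), B.T@(np.array(arm.read_tool_pos())-O))
arm.grip(.62);print(arm.read_opening()*85)
print(arm.move_linear(W(0,0,.09),feed=.12));print(arm.read_q(),arm.read_clock())
E
```

```text
37.36080613440603 [-4.755 -1.701  6.261]
[ 43.095  45.786 -59.098 124.511 101.652  28.644  75.152] [ 47.949  52.329 -69.134 124.267 100.14   38.191  19.574]
[-1.092 -0.542  1.691] [-0.035  0.596 -0.147] 37.34741627797886
[-1.905 -0.336  1.755] [-0.051  0.71  -0.093] 37.29227590231021
[-2.799 -0.309  2.668] [-0.019  0.655 -0.14 ] 37.576054084038766
ang err [[ 0.    -0.001 -0.   ]
 [-0.001 -0.    -0.   ]
 [ 0.    -0.001 -0.   ]] [-0.     0.     0.018]
52.84297951366818
False
[ 47.601  36.645 -61.056 126.45   87.402  23.346  25.922] 10.7417
```

```bash
python3 - <<'E'
from h import *
from scipy.spatial.transform import Rotation as S
np.set_printoptions(precision=1,suppress=True)
for sg in(1,-1):
  for tilt in(0,20,40,50):
    T=S.from_rotvec(-v*np.radians(tilt)).as_matrix()
    Rr=S.from_rotvec(v*np.radians(tilt)).as_matrix()@hubrot(0,sg)
    if Rr[2,2]>hubrot(0,sg)[2,2]: Rr=T@hubrot(0,sg)
    for du in(0,-.08):
      p=W(-.1135+du,0,.042)+Rr[:,2]*.017
      print(sg,tilt,du,p,Rr[:,2],arm.ik(p,Rr))
P={n_:arm.camera(n_) for n_ in("side","top")}
for n_ in P: save(P[n_],n_+"2.png")
p=P["top"]
m=arm.masks_of("pick",p);print([(x["score"],x["xy"],x["mask"].sum()) for x in m[:3]])
im=p["pixels"].astype(int);sub=im[250:350,110:190]
o=(sub[:,:,0]>sub[:,:,2]+40)&(sub[:,:,0]>90);ys,xs=np.nonzero(o);print(len(xs))
if len(xs):
    X=np.array([atz(p,(x+110,y+250),.032)[:2] for x,y in zip(xs,ys)])
    c=X.mean(0);w,V=np.linalg.eigh(np.cov((X-c).T));np.set_printoptions(precision=4);print("centre",c,V[:,1],np.sqrt(12*w),X.min(0),X.max(0))
s=cv2.imread("pics/side2.png");t=cv2.imread("pics/top2.png")
f=lambda i:cv2.resize(i,(400,500),interpolation=cv2.INTER_CUBIC)
cv2.imwrite("pics/e.png",np.hstack([f(t[160:260,275:355]),f(t[250:350,110:190])]))
print(arm.read_clock())
E
```

```text
1 0 0 [ 0.6 -0.1  0.1] [ 0.5  0.1 -0.9] [ 43.6  45.3 -51.1 136.9 132.1  28.2 -13.5]
1 0 -0.08 [ 0.5 -0.1  0. ] [ 0.5  0.1 -0.9] None
1 20 0 [ 0.5 -0.1  0.1] [ 0.2  0.  -1. ] [ 37.7  42.7 -49.5 125.8  68.7  30.7  42.4]
1 20 -0.08 [ 0.5 -0.1  0. ] [ 0.2  0.  -1. ] [ 42.2  46.8 -51.4 134.1  88.2  31.3  25.3]
1 40 0 [ 0.5 -0.1  0.1] [-0.2 -0.  -1. ] [ 30.3  45.5 -45.4 113.9  42.8  51.   64.1]
1 40 -0.08 [ 0.5 -0.1  0. ] [-0.2 -0.  -1. ] [ 30.4  45.3 -40.8 122.9  48.1  41.8  59.5]
1 50 0 [ 0.5 -0.1  0.1] [-0.3 -0.1 -0.9] [ 28.3  49.4 -46.1 107.9  39.   63.4  66.4]
1 50 -0.08 [ 0.5 -0.1  0. ] [-0.3 -0.1 -0.9] [ 29.2  49.1 -42.5 117.1  42.5  54.5  63.2]
-1 0 0 [ 0.6 -0.1  0.1] [ 0.5  0.1 -0.9] [ 35.   40.3 -38.3 137.2 149.5  22.5 146.9]
-1 0 -0.08 [ 0.5 -0.1  0. ] [ 0.5  0.1 -0.9] None
-1 20 0 [ 0.5 -0.1  0.1] [ 0.2  0.  -1. ] [  8.4  33.7  -8.  127.    8.1  10.1 -80.2]
-1 20 -0.08 [ 0.5 -0.1  0. ] [ 0.2  0.  -1. ] [  2.4  36.8   4.  135.8 252.8   6.2  37.7]
-1 40 0 [ 0.5 -0.1  0.1] [-0.2 -0.  -1. ] [  38.1   52.4  -59.7  113.6   52.5   60.4 -124.9]
-1 40 -0.08 [ 0.5 -0.1  0. ] [-0.2 -0.  -1. ] [  43.    56.3  -62.7  122.4   61.6   58.7 -133.5]
-1 50 0 [ 0.5 -0.1  0.1] [-0.3 -0.1 -0.9] [  32.7   53.1  -54.3  107.8   44.3   68.2 -118.8]
-1 50 -0.08 [ 0.5 -0.1  0. ] [-0.3 -0.1 -0.9] [  38.    56.6  -57.8  116.7   52.    65.1 -126.6]
[(0.8, [151.1, 317.2], np.int64(397))]
203
centre [0.4243 0.3536] [-0.999  -0.0447] [0.0126 0.0799] [0.3837 0.3467] [0.4708 0.3601]
10.8917
```

View pics/e.png

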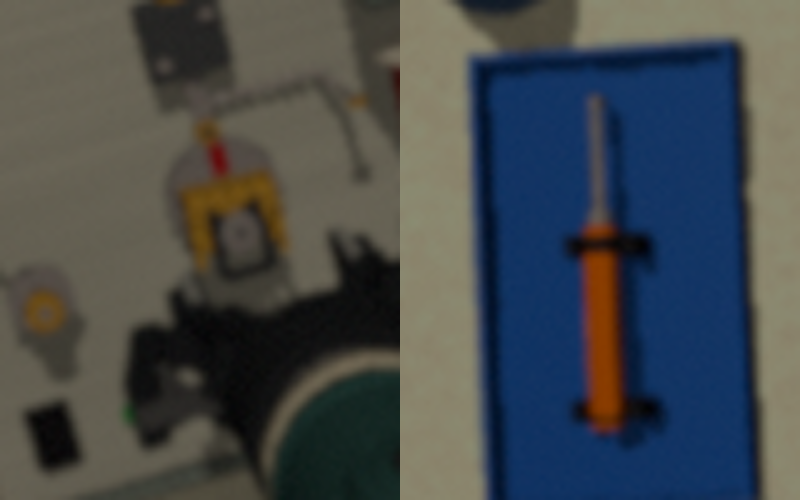

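The cam is turned: the red mark at (218,158) in the crop lines up with the roller at (207,130). The clip bar faces the front and looks slightly askew. The pick lies along the tray with a yaw of about 2.6°. I'll grip it with the tool leaned 25° so the pry pose can be reached.

```bash
cat >> h.py <<'E'
TILT=np.radians(25)
def toolrot(px,pz):  # tool orientation for pick axes px,pz, sg=1
    py=np.cross(pz,px); z=-np.cos(TILT)*pz-np.sin(TILT)*px
    return np.column_stack([np.cross(py,z),py,z])
def tcp(g,px,pz): return np.array(g)+toolrot(px,pz)[:,2]*.013
ez=np.array([0,0,1.]);YT=np.radians(2.6);tx=np.array([np.cos(YT),np.sin(YT),0]);G=np.array([.427,.352,.028])
E
python3 - <<'E'
from h import *
np.set_printoptions(precision=3,suppress=True)
r=toolrot(tx,ez);p=tcp(G,tx,ez);print(p,r[:,2],arm.ik(p,r))
try:
    up=W(-.05,0,.09)+np.array([0,0,.12])
    arm.move_linear(W(-.02,0,.14),feed=.25)
except arm.Unreachable as e: print("lin up no",e)
print(arm.read_tool_pos(),arm.read_q())
arm.movep(p+[0,0,.15],r);arm.grip(.45)
print(arm.read_q(),arm.ik(p,r),arm.read_clock())
P={n_:arm.camera(n_) for n_ in("side","top")}
for n_ in P: save(P[n_],n_+"3.png")
s=cv2.imread("pics/side3.png");t=cv2.imread("pics/top3.png")
f=lambda i:cv2.resize(i,(400,400),interpolation=cv2.INTER_CUBIC)
cv2.imwrite("pics/f.png",np.hstack([f(s[200:260,328:388]),f(t[170:230,290:350])]))
cv2.imwrite("pics/g.png",np.hstack([s[60:360,150:450],t[150:450,50:350]]))
for q in("cam_high","clip_eye","clip_centre"):
    print(q,[[(np.round(d["xy"],1).tolist(),round(d["score"],2)) for d in arm.mark_of(q,P[n_])[:2]] for n_ in P])
print("pred eye",[proj(P[n_],W(-.0135,0,.036)) for n_ in P],"centre",[proj(P[n_],W(0,0,.036)) for n_ in P])
E
```

```text
[0.422 0.352 0.016] [-0.422 -0.019 -0.906] [ -3.188  60.262 -54.049 105.919  33.917  56.408  20.771]
[ 0.575 -0.045  0.219] [ 54.248  31.27  -65.228 129.334  77.881  20.769  34.427]
[ -1.557  47.196 -56.339 103.512  20.514  65.531  27.656] [ -5.879  57.655 -48.852 106.034  28.978  53.747  25.388] 13.1167
cam_high [[([376.7, 224.5], 0.81)], [([315.1, 184.4], 0.8)]]
clip_eye [[([354.7, 231.1], 0.62)], [([319.5, 202.3], 0.64), ([324.4, 215.5], 0.47)]]
clip_centre [[([352.9, 224.3], 0.39)], [([322.7, 205.1], 0.56)]]
pred eye [array([351.286, 229.909]), array([324.617, 210.379])] centre [array([357.215, 226.103]), array([323.028, 204.275])]
```

View pics/f.png

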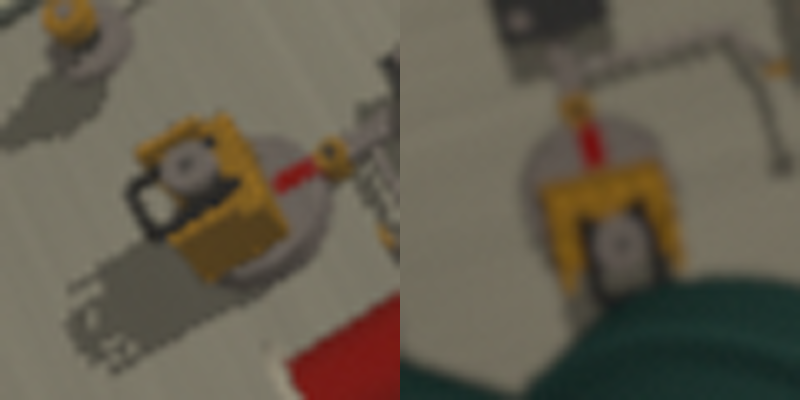

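View pics/g.png

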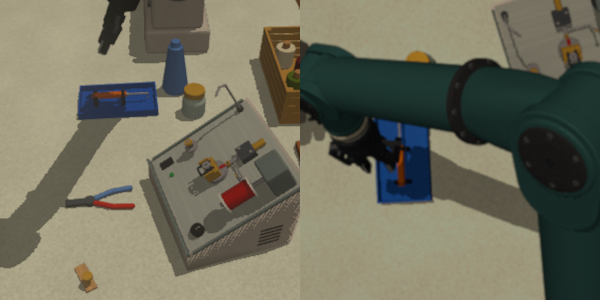

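Cam alignment confirmed in both views: the red mark points into the roller. The clip's closed bar is visible at side crop (142,211), with the eye at about (160,205). Next, pick up the pick and work out the clip skew.

```bash
python3 - <<'E'
from h import *
np.set_printoptions(precision=3,suppress=True)
r=toolrot(tx,ez);p=tcp(G,tx,ez)
print(arm.move_linear(p,feed=.12,force_limit=12),arm.read_tool_pos())
arm.grip(0,110);print(arm.read_opening()*85,arm.read_wrist_force())
arm.move_linear(p+[0,0,.15],feed=.15);print(arm.read_opening()*85,arm.read_clock())
P=arm.camera("side");save(P,"side4.png");T=arm.camera("top");save(T,"top4.png")
for f in(-.3,-.2,-.1,0,.1,.2,.3):
    q=lambda x,y:proj(P,W(x*np.cos(f)-y*np.sin(f),x*np.sin(f)+y*np.cos(f),.036))
    e1,e2=q(-.022,.011),q(-.022,-.011);print(f,"bar",q(-.02,0),"eye",q(-.0135,0),"corners",e1,e2)
gp=np.array(arm.read_tool_pos())-r[:,2]*.013
for nm,X in(("grip",gp),("tip",gp+.1*tx-.016*ez)): print(nm,X,proj(P,X),proj(T,X),[[d["xy"] for d in arm.mark_of("pick_"+nm,c)[:1]] for c in(P,T)])
c=proj(P,gp+.05*tx).astype(int);s=cv2.imread("pics/side4.png")
a=s[max(0,c[1]-45):c[1]+45,c[0]-60:c[0]+60];b=s[205:250,325:385]
cv2.imwrite("pics/i.png",np.vstack([cv2.resize(a,(400,300),interpolation=cv2.INTER_CUBIC),cv2.resize(b,(400,300),interpolation=cv2.INTER_CUBIC)]));print(c)
E
```

```text
False [0.422 0.352 0.017]
11.383492197238068 [ 1.287 -1.685  6.184]
11.524963393343667 16.4167
-0.3 bar [347.755 229.367] eye [350.812 228.312] corners [346.331 225.068] [347.311 234.376]
-0.2 bar [347.892 230.197] eye [350.908 228.873] corners [345.97  226.169] [347.979 235.101]
-0.1 bar [348.122 230.988] eye [351.066 229.407] corners [345.719 227.272] [348.742 235.74 ]
0 bar [348.444 231.733] eye [351.286 229.909] corners [345.581 228.366] [349.592 236.284]
0.1 bar [348.853 232.424] eye [351.566 230.374] corners [345.558 229.441] [350.522 236.727]
0.2 bar [349.348 233.054] eye [351.902 230.797] corners [345.649 230.485] [351.523 237.066]
0.3 bar [349.922 233.617] eye [352.292 231.174] corners [345.856 231.489] [352.585 237.295]
grip [0.427 0.351 0.177] [252.662 104.594] [129.899 315.575] [[[254.5, 103.3]], [[130.2, 316.0]]]
tip [0.527 0.356 0.161] [294.73  108.374] [130.536 264.477] [[[295.7, 107.1]], [[132.4, 263.9]]]
[273 103]
```

View pics/i.png

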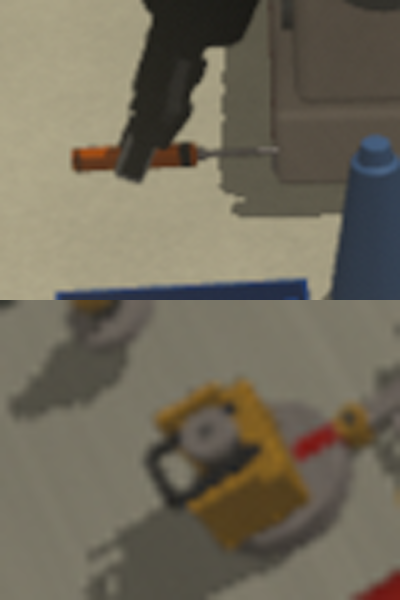

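The pick is held level with the hook visible, and the clip skew is about 0. Next, move to a hover over the eye.

```bash
cat >> h.py <<'E'
PR=toolrot(u,n)
def ptcp(a,b,c): # TCP putting hook tip at uvn
    return tcp(W(a,b,c)-.1*u+.016*n,u,n)
E
python3 - <<'E'
from h import *
np.set_printoptions(precision=3,suppress=True)
h=ptcp(-.0135,0,.052);print(h,arm.ik(h,PR),arm.ik(ptcp(-.09,0,.03),PR))
arm.movep(h+[0,0,.10],PR);print(arm.read_q(),arm.ik(h,PR))
print(arm.move_linear(h,feed=.15,force_limit=15));arm.sleep(.2)
print(arm.read_tool_pos(),arm.read_q(),arm.read_clock(),arm.read_opening()*85)
P=arm.camera("side");save(P,"side5.png");T=arm.camera("top");save(T,"top5.png")
for c in(P,T): print(proj(c,W(-.0135,0,.052)),[d["xy"] for d in arm.mark_of("pick_tip",c)[:2]])
s=cv2.imread("pics/side5.png");t=cv2.imread("pics/top5.png")
f=lambda i:cv2.resize(i,(400,400),interpolation=cv2.INTER_CUBIC)
cv2.imwrite("pics/j.png",np.hstack([f(s[200:250,328:378]),f(t[175:225,295:345])]))
E
```

```text
[ 0.532 -0.056  0.097] [ 37.621  39.775 -49.881 123.71   54.523  35.522  54.684] [ 33.102  40.94  -39.482 131.398  68.652  24.905  42.166]
[ 45.202  32.706 -59.81  119.672  40.631  44.56   66.676] [ 36.836  39.259 -48.622 123.74   53.586  34.717  55.544]
False
[ 0.533 -0.056  0.098] [ 37.075  39.324 -49.009 123.691  53.821  34.93   55.325] 19.2917 11.5827253898997
[347.708 225.771] [[346.3, 223.9]]
[326.043 212.881] [[317.6, 184.9], [324.7, 212.4]]
```

View pics/j.png

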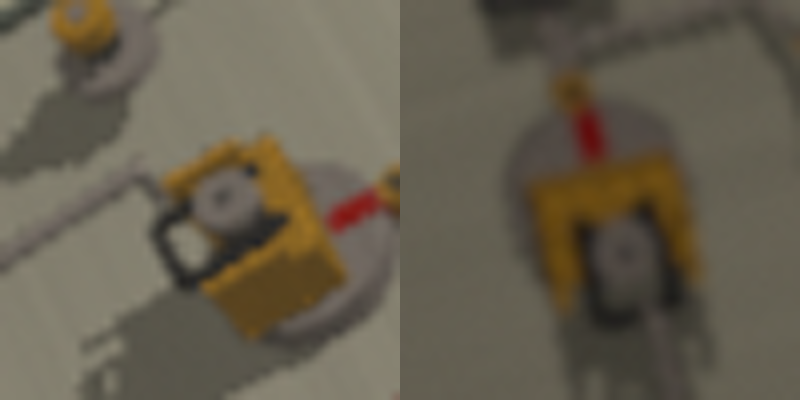

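```bash
python3 - <<'E'
from h import *
np.set_printoptions(precision=4,suppress=True)
P=arm.camera("side");T=arm.camera("top")
def t(a,b):
    X,e=tri([ray(P,a),ray(T,b)]);return B.T@(X-O),e[0]
print("tip net",t((346.3,223.9),(324.7,212.4)),"tip mean",t((347.2,224.2),(324.9,212.2)))
print("shaft",t((356.2,224.7),(323.15,206.5)))
# bend: axis point end
print("bend eye obs",t((328+140/8,200+165/8),(326,213.1)))
for k in (P,T): print(proj(k,W(-.0135,0,.068)),proj(k,W(-.0635,0,.068)),proj(k,W(-.0135,0,.052)))
# line fit of thin shaft in side view: where is it at rows/cols
g=P["pixels"][200:250,328:378].astype(int)
print([(d["xy"],round(d["score"],2)) for q in("pick_tip",) for d in arm.mark_of(q,P)[:2]+arm.mark_of(q,T)[:3]])
for c in (330,334,338,342): print(c,200+np.arange(15,40), P["pixels"][215:240,c].sum(1))
E
```

```text
tip net (array([-0.0124,  0.0029,  0.0545]), np.float64(0.0015431903469642462)) tip mean (array([-0.0118,  0.0022,  0.0535]), np.float64(0.0009477778717014155))
shaft (array([-0.0013,  0.001 ,  0.0408]), np.float64(0.001536269477474631))
bend eye obs (array([-0.0098,  0.0016,  0.0655]), np.float64(0.0009148701012234666))
[344.0355 221.525 ] [321.8824 235.8844] [347.7079 225.7713]
[327.5081 215.4524] [333.3597 238.0734] [326.043  212.8814]
[([347.9, 224.3], 0.72), ([324.3, 148.0], 0.49), ([325.2, 212.7], 0.53)]
330 [215 216 217 218 219 220 221 222 223 224 225 226 227 228 229 230 231 232
 233 234 235 236 237 238 239] [365 298 245 245 242 241 242 295 351 365 364 362 365 365 338 317 279 280
 344 366 366 364 362 366 366]
334 [215 216 217 218 219 220 221 222 223 224 225 226 227 228 229 230 231 232
 233 234 235 236 237 238 239] [245 243 244 241 241 241 325 365 370 367 369 352 328 300 274 316 359 365
 364 362 363 366 369 373 376]
338 [215 216 217 218 219 220 221 222 223 224 225 226 227 228 229 230 231 232
 233 234 235 236 237 238 239] [243 241 245 242 244 300 354 371 352 328 314 271 305 353 368 369 371 370
 372 370 372 370 372 374 372]
342 [215 216 217 218 219 220 221 222 223 224 225 226 227 228 229 230 231 232
 233 234 235 236 237 238 239] [244 245 301 358 371 370 339 318 296 263 328 369 369 372 374 374 373 372
 370 369 366 366 370 372 332]
```

Relative to the shaft end, the hook sits about 2.5 mm too far in +u and 1 mm in +v. Correct that, then insert.

```bash
python3 - <<'E'
from h import *
np.set_printoptions(precision=3,suppress=True)
arm.move_linear(ptcp(-.016,-.0012,.052),feed=.05)
f0=np.array(arm.read_wrist_force())
print(arm.move_linear(ptcp(-.016,-.0012,.026),feed=.03,force_limit=5),B.T@(np.array(arm.read_tool_pos())-ptcp(-.016,-.0012,.026)),B.T@(np.array(arm.read_wrist_force())-f0),arm.read_clock())
P=arm.camera("side");save(P,"side6.png");T=arm.camera("top");save(T,"top6.png")
s=cv2.imread("pics/side6.png");t=cv2.imread("pics/top6.png")
f=lambda i:cv2.resize(i,(400,400),interpolation=cv2.INTER_CUBIC)
cv2.imwrite("pics/k.png",np.hstack([f(s[200:250,328:378]),f(t[175:225,295:345])]))
E
```

```text
False [0. 0. 0.] [-0.015  0.256  0.306] 20.9583
```

View pics/k.png

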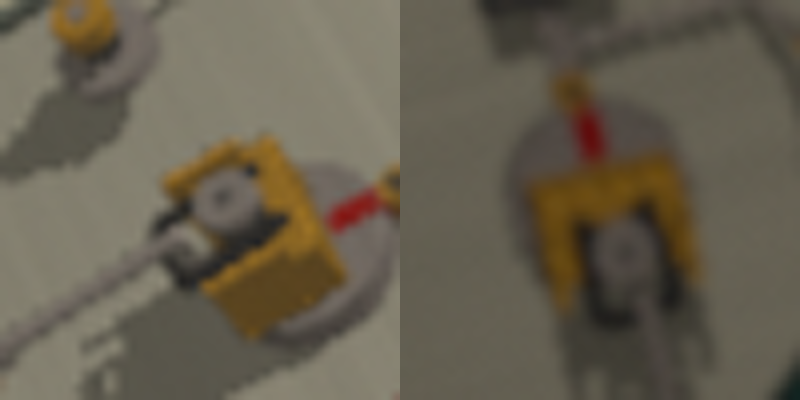

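The hook is in the eye: the shaft crosses the bar and ends between bar and shaft end, with no contact force. Now pull.

```bash
python3 - <<'E'
from h import *
np.set_printoptions(precision=2,suppress=True)
f0=np.array(arm.read_wrist_force())
for d in(3,5,7,9,11,13,16,20,26,34,44):
    arm.move_linear(ptcp(-.016-d/1000,-.0012,.026),feed=.04)
    print(d,B.T@(np.array(arm.read_wrist_force())-f0),round(arm.read_opening()*85,2))
print(arm.read_clock())
P=arm.camera("side");save(P,"side7.png");T=arm.camera("top");save(T,"top7.png")
for q in("clip","clip_centre","cam_high"): print(q,[[(np.round(d["xy"]),round(d["score"],2)) for d in arm.mark_of(q,c)[:2]] for c in(P,T)])
s=cv2.imread("pics/side7.png");t=cv2.imread("pics/top7.png")
f=lambda i:cv2.resize(i,(400,400),interpolation=cv2.INTER_CUBIC)
cv2.imwrite("pics/l.png",np.hstack([f(s[190:270,305:385]),f(t[175:255,285:365])]))
E
```

```text
3 [0.64 1.08 0.38] 11.39
5 [ 5.07 -0.02  0.53] 11.21
7 [7.07 0.61 1.2 ] 11.7
9 [ 7.1  -0.38  0.72] 11.33
11 [ 0.07 -0.71  1.02] 11.62
13 [-0.26  0.34  0.93] 11.51
16 [-1.09  0.6   0.12] 11.82
20 [-0.6   0.04  0.56] 11.75
26 [-1.72 -0.1   0.37] 11.63
34 [-0.79 -0.03  0.92] 11.6
44 [-1.35  0.53  0.08] 11.81
24.1083
clip [[(array([369., 269.]), 0.67), (array([327., 256.]), 0.56)], [(array([330., 238.]), 0.45), (array([482., 229.]), 0.37)]]
clip_centre [[(array([327., 256.]), 0.48)], [(array([330., 237.]), 0.53), (array([333., 241.]), 0.43)]]
cam_high [[(array([377., 226.]), 0.58)], [(array([317., 185.]), 0.98), (array([331., 238.]), 0.73)]]
```

View pics/l.png

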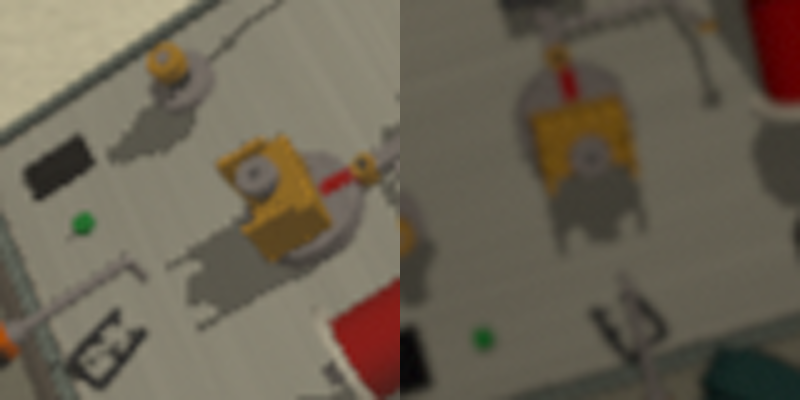

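The clip is off and lies on the deck near the ledge, (105,350) in the side crop. It is clear of the hook, and the cam is still aligned. Return the pick.

```bash
python3 - <<'E'
from h import *
np.set_printoptions(precision=3,suppress=True)
arm.move_linear(np.array(arm.read_tool_pos())+[0,0,.12],feed=.2)
r=toolrot(tx,ez);p=tcp(G,tx,ez)
arm.movep(p+[0,0,.15],r);arm.sleep(.2)
P=arm.camera("side");gp=np.array(arm.read_tool_pos())-r[:,2]*.013
print("tip",proj(P,gp+.1*tx-.016*ez),[d["xy"] for d in arm.mark_of("pick_tip",P)[:1]])
print(arm.move_linear(p+[0,0,.03],feed=.15),arm.move_linear(p+[0,0,.001],feed=.05,force_limit=8),arm.read_tool_pos())
arm.grip(.45);arm.sleep(.2)
arm.move_linear(p+[0,0,.15],feed=.2)
# swing away so that both views are clear
arm.movep(np.array([.45,.05,.35]),r);arm.sleep(.3)
print(arm.read_clock(),arm.read_wrist_force())
P=arm.camera("side");save(P,"side8.png");T=arm.camera("top");save(T,"top8.png")
for q in("pick_grip","pick_tip","tray_rest","clip_centre"): print(q,[[(np.round(d["xy"]),round(d["score"],2)) for d in arm.mark_of(q,c)[:1]] for c in(P,T)])
s=cv2.imread("pics/side8.png")
cv2.imwrite("pics/m.png",cv2.resize(s[120:280,220:400],(720,600)))
E
```

```text
tip [295.161 108.058] [[292.2, 107.1]]
False True [0.421 0.351 0.017]
31.7667 [-1.309 -0.713 -0.777]
pick_grip [[(array([259., 153.]), 0.6)], [(array([151., 316.]), 0.86)]]
pick_tip [[(array([363., 231.]), 0.59)], []]
tray_rest [[(array([261., 156.]), 0.65)], [(array([151., 318.]), 0.62)]]
clip_centre [[(array([362., 226.]), 0.61)], []]
```

Picture limit reached, so I'll check numerically against the first frames.

```bash
python3 - <<'E'
from h import *
np.set_printoptions(precision=4,suppress=True)
s0=cv2.imread("pics/side0.png").astype(int);s7=cv2.imread("pics/side7.png").astype(int);s8=cv2.imread("pics/side8.png").astype(int)
def org(i,x0,x1,y0,y1):
    a=i[y0:y1,x0:x1];m=(a[:,:,2]>a[:,:,0]+40)&(a[:,:,2]>90);y,x=np.nonzero(m);return len(x),x.mean()+x0,y.mean()+y0,x.min()+x0,x.max()+x0
print(org(s0,230,300,135,170),org(s8,230,300,135,170))
for nm,(x0,x1,y0,y1) in dict(tray=(225,320,135,180),cam=(345,385,210,245),clip=(315,340,245,270),pliers=(210,300,240,290)).items():
    ref=s0 if nm in("tray","pliers") else s7
    d=np.abs(s8-ref)[y0:y1,x0:x1].sum(2)>60;print(nm,d.sum(),d.size,np.argwhere(d)[:4].tolist())
P=arm.camera("side");T=arm.camera("top")
print([atz(T,arm.mark_of("pick_grip",T)[0]["xy"],.028),atz(P,arm.mark_of("pick_grip",P)[0]["xy"],.028)])
m=arm.masks_of("pick",P);y,x=np.nonzero(m[0]["mask"]);print(m[0]["score"],x.min(),x.max(),y.min(),y.max(),"exp",proj(P,G-.045*tx),proj(P,G+.1*tx))
print([(d["score"],d["xy"]) for d in arm.masks_of("clip",P)[:3]])
E
```

```text
(125, np.float64(258.016), np.float64(153.288), np.int64(242), np.int64(276)) (153, np.float64(256.8627450980392), np.float64(153.921568627451), np.int64(242), np.int64(275))
tray 0 4275 []
cam 0 1400 []
clip 12 625 [[0, 12], [0, 18], [1, 10], [3, 6]]
pliers 1364 4500 [[2, 7], [2, 8], [2, 9], [2, 10]]
[array([0.4238, 0.3521, 0.028 ]), array([0.4326, 0.3517, 0.028 ])]
0.53 241 279 151 158 exp [241.0917 155.7422] [296.5462 152.7061]
[]
```

```bash
python3 - <<'E'
from h import *
s0=cv2.imread("pics/side0.png").astype(int)
P=arm.camera("side");print(proj(P,(.45,.05,.35)))
arm.movep(np.array([.45,.25,.40]),toolrot(tx,ez));arm.sleep(.3)
P=arm.camera("side");s=P["pixels"][:,:,::-1].astype(int);save(P,"side9.png")
for nm,(x0,x1,y0,y1) in dict(tray=(225,320,135,180),jar=(335,360,150,185),pliers=(210,300,240,290),all=(200,640,130,480)).items():
    d=np.abs(s-s0)[y0:y1,x0:x1].sum(2)>60;a=np.argwhere(d);print(nm,d.sum(),(a.min(0)+[y0,x0],a.max(0)+[y0,x0]) if len(a) else "")
print(arm.read_joint_velocities(),arm.read_clock(),[(d["score"],d["xy"]) for d in arm.masks_of("clip",P)[:3]])
d=np.abs(s-s0)[240:275,315:345].sum(2)>60
print("\n".join("".join(".#"[int(k)] for k in r) for r in d))
E
```

```text
[247.36779298 110.18929466]
tray 0 
jar 0 
pliers 28 (array([240, 210]), array([246, 216]))
all 2448 (array([186, 200]), array([267, 391]))
[-0.52552115 -0.07371802 -0.36297893 -0.20453936 -0.18093821  0.03193511
 -0.1059106 ] 33.8 [(0.52, [363.5, 229.4])]
..............................
..............................
.........................#.###
..........................####
.........................####.
.........................###..
........................###...
.......................####...
.......................####...
.......................####...
.......................####...
.......................######.
............##.........##..##.
...........###.............###
..........####.............###
.........###......#.........#.
........###....#####..........
.......####.....###...........
......#####....####...........
.....####......###............
....###.....#####.............
...####.....####..............
...###.......###..............
...####.....###...............
....####...###................
....#########.................
.......#####..................
........####..................
..............................
..............................
..............................
..............................
..............................
..............................
..............................
```

The clip's horseshoe shows at rest near the ledge. The tray, pliers and jar match the first frame, apart from a shadow at the edge of the pliers region. I'm handing in.

```bash
python3 -c "
from h import *
arm.sleep(.3);print(arm.job_done())"
```

```text
the job is handed in; nothing more can be done
None
```

I turned the cam to its high point, pried the clip out with the hooked pick, put the pick back in its saddles and handed the job in at about 34 s. No verdict was reported.

- **Cam:** I gripped the hub flats and turned it from about 1.04 rad to 0. Pictures showed the red mark on the roller, and it stayed there after the pry. My own estimate puts the angle error at a degree or two.
- **Clip:** I first moved the hook about 2.5 mm, because at hover it sat too close to the shaft end. The pull peaked at about 7 N, less than the 10 N given, then dropped as the jaws let go. The clip now lies at rest on the deck near the front ledge, more than 25 mm from the groove, and no fingers touched it.
- **Pick and bystanders:** The tray area in the last side picture is identical to the first. The jar matched as well. The pliers area differed only at one edge, most likely a shadow. I did not compare the other cones or the hoop clamp separately, but in the last side picture nothing had changed in their area.

**Checks that failed or disagreed:**
- The 12-picture viewing limit ran out before I could look at the final scene, so the last check was numerical.
- The networks misplaced `pick_tip` and the clip in the last pictures, reporting both on the cam. I relied on the picture difference, which showed the horseshoe shape by the ledge.

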